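# Seat the keyed spindle in the belt drive and hold it against its spring

## Task

Get the belt drive ready for its new spindle: pull the rubber dust stopper out of the big pulley's bore and put it away in the parts tray. Then take the spindle that has a key on its side (not the plain one beside it) from the stand, enter its round nose in the bore, turn it until the key slips into the keyway, and push it fully home against the spring until its collar sits on the hub. The spring lifts the spindle again if you let go, so finish while still gripping the spindle and pressing it home, so that I can tighten the grub screw.

Things in the scene. Friction and masses are not known exactly. Their poses are not given: they have to be found in the camera images.
- drive: The belt drive (belt off), fixed on the bench: aluminium plate 164 x 100 mm on four standoffs, its top 52 mm above the bench, with one big toothed pulley and, 75 mm away along the drive's +x, a small motor pulley (top at 80 mm). Origin: on the bench under the big pulley's axis. z up. A tall pale casing stands close behind it (x over 0.67 m), and a floor-to-ceiling post at x 0.28, y 0.35 m.
- hub_face (a point): Centre of the bore's mouth in the flat upper face of the big pulley's hub, 88 mm above the bench. Turns with the pulley: z up along the bore, x from the axis to the keyway. Hub 54 mm across, 10 mm high, toothed wheel below it 72 mm. Bore upright, 28.6 mm across; keyway: a slot 10 mm wide reaching 18.8 mm from the axis, all the way down, seen from above as the one notch in the bore.
- pulley (a joint): Turn of the big pulley on its bearing, rad, anticlockwise from above; the keyway points along the drive's +x at 0. Stiff: about 0.25 N m turns it, so it stays put under a light rub. At the start the stopper covers its bore.
- spring_pad (a joint): Steel pad at the bottom of the bore, carried by a spring: 0 at rest, grows in m as it is pressed down, at most 0.010. At rest its top lies 28 mm below the hub face. It pushes up with 7 N at 0 and 11 N at 0.008, its value when the spindle is fully home.
- stopper: Tapered red-brown rubber stopper, 28 mm high, 27 mm across at the foot and 33 mm at the top, loosely set in the mouth of the bore; about 20 mm of it stand above the hub face. Origin: centre of its underside. z up.
- tray: Shallow open grey parts tray fixed on the bench, 125 x 150 mm outside, walls 3 mm thick and 16 mm high, floor 3 mm above the bench. A small jar (42 mm across, 44 mm high), a hex key and a small blue tube cutter (18 mm high) lie in it. Origin: centre of its underside; x the short side, y the long side, z up.
- tray_free (a point): Centre of the free part of the tray's floor, on the floor; axes as the tray's.
- stand: White plastic block 170 x 66 x 30 mm fixed on the bench, with two blind holes 11 mm deep, 76 mm apart along its x, in which the two spindles stand upright, nose down; which spindle is in which hole changes. Origin: centre of its underside. z up.
- spindle: Steel spindle, 80 mm long, 0.2 to 0.33 kg. Origin: centre of its nose tip; z up along it, x from the axis to the key. From the tip: round shaft 27 mm across, tip chamfered, to 36 mm; collar 40 mm across from 36 to 42; hexagonal head 26 mm across flats from 42 to 80, flats facing x and every 60 degrees. A black punch mark on top lies over the key. In the stand the tip is 19 mm above the bench.
- collar (a point): Point on the spindle's axis at the underside of its collar, 36 mm above the nose tip; it meets point hub_face when the spindle is fully home. Axes as the spindle's.
- key (a point): Middle of the key, 15.5 mm from the spindle's axis and 23 mm above its tip; axes as the spindle's. The key is a dark bar along the shaft with round ends, 8 mm wide, from 12 to 34 mm above the tip, reaching 17.5 mm from the axis: the nose enters the bore 12 mm before the key meets the hub face.
- plain_spindle: The other spindle in the stand: same size and shape but with no key and no punch mark. It stays where it is. Origin: centre of the tip of its nose.
Not all that is in view belongs to the job. What is shaped like the stopper but yellow is not meant. What is shaped like the spindle but purple is not meant.

How it is judged:
By the outcome, as a careful person would: the job done as asked, in the order asked, and still so for the second after the job is handed in, while the arm keeps its last pose, push and grip.
It also fails if it takes over 54 s, if anything falls off the work surface, if the arm or the gripper's body presses on something with over 40 N, if the wrist force passes 120 N, or if a joint passes its speed limit or range.

## Robot

A 6-joint arm with a two-finger parallel gripper is mounted at the origin on a cart in front of the work surface, level with it; the furniture and walls round the work are solid. World frame = base frame: x ahead of the robot, y to its left, z up, the work surface at z = 0. Lengths are in m, angles in rad, forces in N, time in s.
With the tool pointing down it reaches from about 0.35 to 0.775 m from the base axis. Payload 5.5 kg.
Tool frame: the origin (TCP) lies midway between the tips of the shut fingers; the grasp point (between the pads) lies 19 mm behind it (env.hold_point_z is the distance from the TCP to the grasp point, in m); z points along the fingers, y is the line along which they close (so a half turn about z gives the same grasp; the last joint's range is limited). The gripper opens to 85 mm and grips with 20 to 120 N. Pads are 22 mm wide; open, the fingers measure 114 mm over their backs; the gripper's body (76 mm by 85 mm) begins 54 mm behind the grasp point. The pads swing forward as they close: fully open they stand 13 mm farther back than shut.
Start: joints at [0.967, 0.313, 0.046, 1.304, 0, 1.431], TCP at [0.257, 0.514, 0.231] pointing down, gripper open.
Joint ranges: [-2.76, 2.76], [-0.86, 1.69], [-1.03, 1.26], [-2.2, 2.34], [-1.47, 1.5], [-3.14, 3.14]. Speed limits (rad/s): [2.57, 2.57, 3.14, 3.14, 3.14, 3.14].

## Interface

Orientations are given as a unit quaternion [w, x, y, z].
In Python, from workcell import env, read_camera gives the robot as it stands. The module is installed in compiled form; this text tells all that it offers.
- The arm moves only by the tool carry_out, never from a script. Its argument "moves" is a list of rows, each an object of numbers: "tx", "ty", "tz": the shift along the world's x, y, z in cm; "wx", "wy", "wz": the turn, a rotation vector about the world's x, y, z in rad; "claw": the closure, from -1 (fully open) to 1 (shut). A call has 1 to 8 rows; each row shifts and turns the commanded pose from where the row before left it; what a row does not reach is not made up. A row lasts 1/8 s, in which the tool goes at most 62.5 mm and 10.7 degrees, less where a joint would pass 70% of its speed; a pose out of reach is approached as far as the arm can. A call is refused whole if a number of a shift passes 6.25 or a number of a turn 0.188, either way. A call with a gripper value outside its range is refused whole. The fingers move at their own pace and stop on an object; "newtons" is the grip in N (left out, the last holds). Time passes only in rows, so rows that do not move let the fingers close. It gives the time, the measured TCP pose, the force, the opening and the grip force at its end, in the units of the state.
- env.get_state(): the state, without advancing time (a new reading comes with each control period).
- read_camera(name): name is "side" or "top" or "wrist"; returns a dict with "image" (480x640x3 uint8, blue, green, red), "z_map" (480x640 float32, m along the optical axis (not along the pixel's ray), 0 where there is no reading), "fx", "fy", "cx", "cy" (pixels), "k1" (the pictures are not rectified: a ray, as slopes to the right and down, at radius r is drawn at 1 + k1 r^2 times it, then the intrinsics apply), "camera_from_world" (4x4, takes a point from world to camera coordinates); the wrist camera has in their place "hand_eye" (4x4, takes a point from camera to tool coordinates, whose origin is the TCP and whose axes are the flange's). Camera axes: x right, y down, z forward; pixel columns grow to the right and rows downward; lengths in m; the calibration is good to about 2 mm. A picture is of the moment at which its call begins: read the wrist's pose just before it.
- env.hand_in(): hands the job in; it is judged then, once.
The state is a dict: "clock": time; "joint_pos": joint angles; "qvel": joint speeds; "tau": joint torques, N m; "tcp_pos": TCP position; "orientation": TCP orientation; "wrist_force": force on the tool from outside, world axes, zero at the start; "ft_torque": the same for the moment, N m; "finger_gap": finger opening in m; "grip_force": force on a finger pad.
Only numpy, scipy, OpenCV 4.12 (cv2) and the standard library are available. Lean on these libraries where they do the work, as an engineer would, in place of code of your own. Each camera call takes 0.05 s, during which the arm holds its last target. There are 200 camera calls.

## Working session

There is one attempt and no reset: what is moved stays moved. The work goes in short steps, Python scripts to look and compute and a tool call to move; the robot and the scene stay as the last step left them, time stands still between calls to the robot, and variables do not carry over. Pictures are saved under pics/ and viewed, at most 10 in all, crops included, and the job is handed in when it is done.

Besides the shell and the picture viewer there is one more tool, called after "Emit:" by a JSON object that holds its "name" and its "arguments". carry_out: Moves the arm, as the interface text tells. Its arguments: {"type":"object","properties":{"moves":{"type":"array","items":{"type":"object","properties":{"tx":{"type":"number"},"ty":{"type":"number"},"tz":{"type":"number"},"wx":{"type":"number"},"wy":{"type":"number"},"wz":{"type":"number"},"claw":{"type":"number"}}}},"newtons":{"type":"number"}},"required":["moves"]}

```bash
mkdir -p pics; cat > h.py <<'E'
import numpy as np, cv2, pickle
from workcell import env, read_camera
from scipy.spatial.transform import Rotation as R
def grab(n):
    s=env.get_state(); c=read_camera(n)
    if 'hand_eye' in c:
        q=s['orientation']; T=np.eye(4); T[:3,:3]=R.from_quat([q[1],q[2],q[3],q[0]]).as_matrix(); T[:3,3]=s['tcp_pos']
        c['W']=T@np.array(c['hand_eye'])
    else: c['W']=np.linalg.inv(np.array(c['camera_from_world']))
    c['state']=s
    return c
def rays(c,uv):
    uv=np.asarray(uv,float).reshape(-1,2)
    d=np.c_[(uv[:,0]-c['cx'])/c['fx'],(uv[:,1]-c['cy'])/c['fy']]
    s=d.copy()
    for _ in range(20): s=d/(1+c['k1']*(s**2).sum(1,keepdims=True))
    return np.c_[s,np.ones(len(s))]
def onplane(c,uv,z):
    r=rays(c,uv)@c['W'][:3,:3].T; o=c['W'][:3,3]
    return o+r*((z-o[2])/r[:,2])[:,None]
def cloud(c):
    v,u=np.mgrid[:480,:640]
    r=rays(c,np.c_[u.ravel(),v.ravel()])*c['z_map'].reshape(-1,1)
    return (r@c['W'][:3,:3].T+c['W'][:3,3]).reshape(480,640,3)
def proj(c,p):
    M=np.linalg.inv(c['W']); q=np.atleast_2d(p)@M[:3,:3].T+M[:3,3]; s=q[:,:2]/q[:,2:]
    s=s*(1+c['k1']*(s**2).sum(1,keepdims=True))
    return s*[c['fx'],c['fy']]+[c['cx'],c['cy']]
def save(c,n): cv2.imwrite('pics/'+n+'.png',c['image'])
E
python3 - <<'E'
from h import *
s=env.get_state(); print(s, env.hold_point_z)
for n in('top','side','wrist'):
    c=grab(n); save(c,n+'0'); pickle.dump(c,open(n+'0.pkl','wb')); print(n,c['fx'],c['cx'],c['cy'],c['k1'],c['W'].round(3).tolist())
E
```

```text
{'clock': 0.0, 'joint_pos': array([ 9.67381686e-01,  3.13999342e-01,  4.49589822e-02,  1.30357197e+00,
       -7.68189653e-07,  1.43119478e+00]), 'qvel': array([-8.53893990e-04, -4.99101828e-04, -5.53032200e-05,  6.01695322e-04,
        1.11623436e-04, -1.30276189e-03]), 'tau': array([-1.28072075e-03, -4.80628037e+01,  2.98532331e+01,  1.93224364e-02,
       -2.56565926e-05, -3.24877661e-06]), 'tcp_pos': array([0.25695106, 0.51382533, 0.23040128]), 'orientation': array([-3.29266570e-04,  2.29833352e-01,  9.73229575e-01, -8.46199965e-04]), 'wrist_force': array([-0.16583684,  0.35269762,  0.62461586]), 'ft_torque': array([ 0.0214211 ,  0.00172525, -0.01686605]), 'grip_force': 0.0, 'finger_gap': 0.08512689694171319} 0.0187
top 460.1142945986161 308.9743511310696 251.28513026007607 -0.026419368116693306 [[0.009, -0.987, 0.16, 0.358], [-1.0, -0.008, 0.01, -0.208], [-0.008, -0.16, -0.987, 0.959], [0.0, 0.0, 0.0, 1.0]]
side 577.2084975356039 327.21894808316006 231.7474535459354 -0.04573364939698481 [[0.854, -0.267, 0.446, 0.022], [-0.52, -0.434, 0.736, -0.969], [-0.002, -0.86, -0.51, 0.644], [0.0, 0.0, 0.0, 1.0]]
wrist 372.92309587005343 319.63212548284747 245.54198621530654 -0.07509389686682189 [[0.447, 0.861, 0.242, 0.196], [0.894, -0.43, -0.123, 0.544], [-0.002, 0.272, -0.962, 0.374], [0.0, 0.0, 0.0, 1.0]]
```

View pics/top0.png

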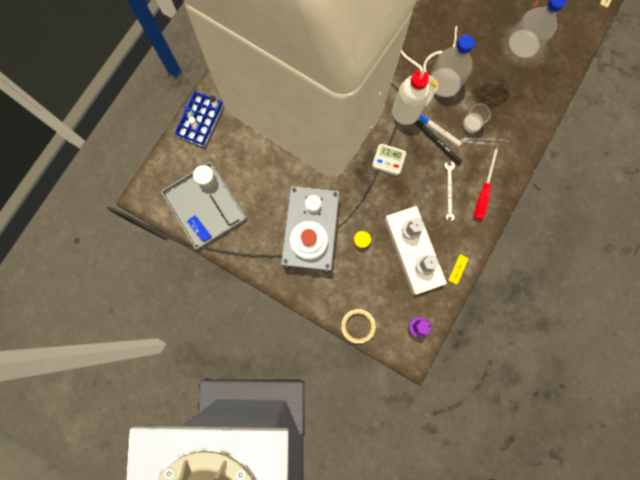

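View pics/side0.png

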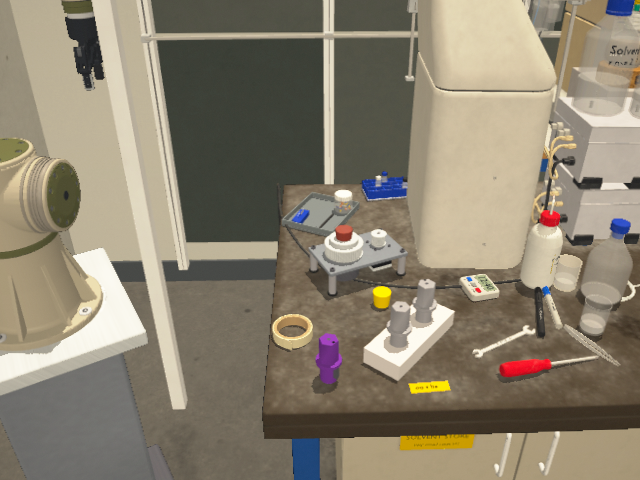

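The top view shows the drive at about (312,228) with the red stopper at (309,237). The tray is at (203,205), with the jar at (203,175), the hex key at (225,210) and the cutter at (199,228). The stand holds spindles at (413,228) and (427,264). The yellow decoy is at (362,240) and the purple one at (420,327). The side view shows the arm behind the white post.

```bash
python3 - <<'E'
from h import *
for n in('top','side'):
    c=pickle.load(open(n+'0.pkl','rb')); P=cloud(c); c['P']=P
    hsv=cv2.cvtColor(c['image'],cv2.COLOR_BGR2HSV); H,S,V=cv2.split(hsv)
    def comps(m,name,amin=30):
        k,l,st,ce=cv2.connectedComponentsWithStats(m.astype(np.uint8))
        for i in range(1,k):
            if st[i,4]>=amin:
                Q=P[l==i]; Q=Q[Q[:,2]<.3]
                print(n,name,st[i].tolist(),ce[i].round(1),np.median(Q,0).round(4), 'z95',np.percentile(Q[:,2],95).round(4))
    red=((H<8)|(H>172))&(S>120)&(V>60)
    comps(red,'red'); comps((H>24)&(H<34)&(S>180)&(V>150),'yel'); comps((H>130)&(H<155)&(S>120),'pur')
    comps((P[...,2]>.084)&(P[...,2]<.125)&(P[...,0]>.3)&(P[...,0]<.66),'high',40)
    comps((P[...,2]>.02)&(P[...,2]<.04)&(S<40)&(V>180),'stand',200)
    m=(P[...,2]>.044)&(P[...,2]<.056)&(P[...,0]<.66)&(P[...,0]>.3);comps(m,'plate',200)
    for z0,nm,mm in((.052,'plate',m),(.03,'stand',(P[...,2]>.022)&(P[...,2]<.034)&(S<40)&(V>180))):
        k,l,st,ce=cv2.connectedComponentsWithStats(mm.astype(np.uint8)); i=1+np.argmax(st[1:,4])
        vv,uu=np.where(l==i); X=onplane(c,np.c_[uu,vv],z0)[:,:2].astype(np.float32)
        print(n,nm,'rect',cv2.minAreaRect(X*1000))
c=pickle.load(open('top0.pkl','rb'))
cv2.imwrite('pics/crop.png',cv2.resize(c['image'][145:305,150:470],None,fx=2.5,fy=2.5,interpolation=cv2.INTER_CUBIC))
E
```

```text
top red [411, 70, 18, 20, 286] [419.2  79.6] [ 0.8227 -0.4071  0.1481] z95 0.1515
top red [474, 182, 18, 39, 426] [482.4 201.8] [ 0.6181 -0.5632  0.0189] z95 0.0249
top red [301, 230, 15, 15, 185] [308.3 237. ] [ 0.5234 -0.1974  0.1055] z95 0.1078
top yel [354, 231, 17, 16, 208] [362.  238.7] [ 0.5357 -0.3076  0.0271] z95 0.0306
top yel [449, 255, 19, 29, 260] [458.1 268.9] [ 4.781e-01 -5.116e-01  3.000e-04] z95 0.0031
top pur [409, 317, 22, 20, 325] [419.2 326.9] [ 0.3573 -0.4113  0.0754] z95 0.0813
top high [407, 218, 17, 16, 186] [415.3 225.5] [ 0.5491 -0.4018  0.098 ] z95 0.1008
top high [294, 225, 28, 28, 611] [307.8 238.5] [ 0.5214 -0.1973  0.0889] z95 0.1071
top high [422, 255, 17, 16, 191] [429.8 262.7] [ 0.4769 -0.4278  0.098 ] z95 0.1007
top high [3, 350, 18, 5, 60] [ 11.6 352. ] [0.3033 0.3471 0.1087] z95 0.1226
top stand [387, 207, 59, 87, 1709] [414.1 250.3] [ 0.5129 -0.4117  0.0296] z95 0.0324
top plate [281, 186, 58, 85, 2607] [310.2 225.3] [ 0.5707 -0.2019  0.0518] z95 0.0544
top plate rect ((553.6137084960938, -199.93875122070312), (99.69377136230469, 164.10945129394
[... 923 characters left out ...]
2] [ 0.5184 -0.2091  0.0905] z95 0.1075
side high [418, 279, 18, 18, 259] [426.4 287.2] [ 0.5465 -0.4115  0.0982] z95 0.1012
side high [391, 301, 20, 20, 303] [400.5 310.1] [ 0.4747 -0.437   0.0981] z95 0.101
side stand [572, 228, 39, 10, 227] [593.5 232.2] [ 1.0367 -0.381   0.032 ] z95 0.039
side stand [365, 304, 89, 63, 1377] [409.4 337.7] [ 0.4931 -0.4341  0.0305] z95 0.0323
side plate [309, 231, 99, 46, 1581] [359.9 255.3] [ 0.5567 -0.2302  0.0527] z95 0.0547
side plate rect ((552.6589965820312, -206.36656188964844), (110.37591552734375, 168.2845001220703), 83.03341674804688)
side stand rect ((514.793212890625, -418.321533203125), (170.52584838867188, 65.5700454711914), 19.3624210357666)
```

View pics/crop.png

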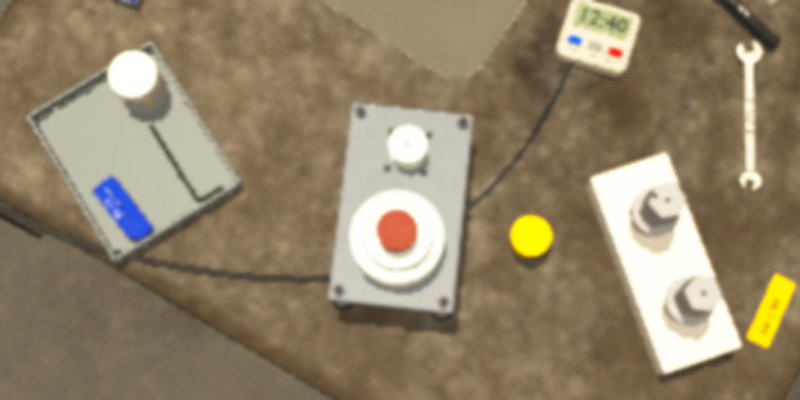

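View pics/wrist0.png

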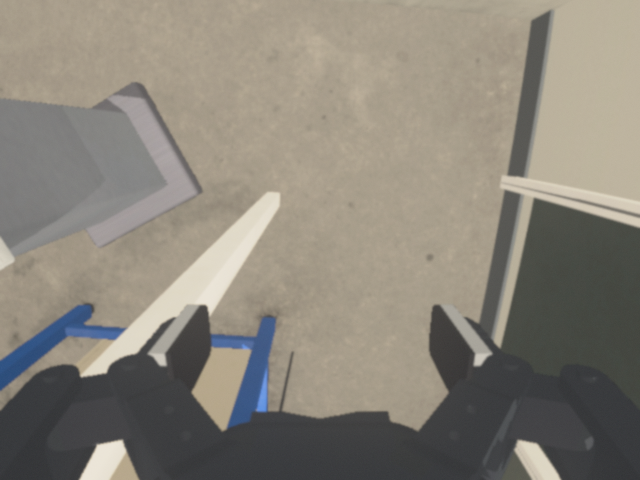

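The crop shows the stopper in the hub at (397,231), the free tray floor around (100,140), and both spindle heads. It doesn't show which spindle is keyed. The wrist view shows the post beside the fingers. I'll close the fingers and retract before swinging past it.

Emit:
{"name": "carry_out", "arguments": {"moves": [{"tx":-2.4,"ty":-4.8,"tz":1,"claw":1},{"tx":-2.4,"ty":-4.8,"tz":1,"claw":1},{"tx":-2.4,"ty":-4.8,"tz":0,"claw":1},{"tx":-1.8,"ty":-3.6,"tz":0,"claw":1},{"claw":1}]}}

```text
invalid input at $.moves[0]: expected keys tx, ty, tz, wx, wy, wz, claw
```

```bash
python3 - <<'E'
from h import *
s=env.get_state(); print(s['joint_pos'].round(3),np.hypot(*s['tcp_pos'][:2]))
c=pickle.load(open('top0.pkl','rb'));P=cloud(c)
m=(P[...,2]>.07)&(P[...,2]<.6)&(P[...,0]>.2)&(P[...,0]<.36)&(P[...,1]>.2); Q=P[m]
print('post',np.percentile(Q,[2,98],0) if len(Q) else 0)
c2=pickle.load(open('side0.pkl','rb'));P=cloud(c2);m=(P[...,2]>-.2)&(P[...,2]<.6)&(P[...,0]>.2)&(P[...,0]<.36)&(P[...,1]>.2)&(P[...,1]<.45); Q=P[m]
print('post',np.percentile(Q,[2,98],0))
# tray
f=lambda u,v:(u/2.5+150-.3,v/2.5+145-.3)
print('tray corners',onplane(c,[f(30,118),f(150,43),f(240,185),f(118,260)],.016).round(4).tolist())
print('free,key,cutter',onplane(c,[f(100,140),f(152,125),f(200,197),f(110,180)],.005).round(4).tolist(),'jar top',onplane(c,[f(133,75)],.044))
E
```

```text
[ 0.967  0.314  0.045  1.304 -0.     1.431] 0.5745799164256025
post [[0.25717475 0.32094921 0.07213478]
 [0.30566828 0.35128232 0.16667539]]
post [[ 0.23742742  0.31823539 -0.18026688]
 [ 0.30465176  0.44277703  0.45113513]]
tray corners [[0.6365, 0.1167, 0.016], [0.7039, 0.0169, 0.016], [0.5791, -0.0648, 0.016], [0.5143, 0.0352, 0.016]]
free,key,cutter [[0.6205, 0.0587, 0.005], [0.6341, 0.0144, 0.005], [0.571, -0.0294, 0.005], [0.5853, 0.0483, 0.005]] jar top [[0.66567961 0.02314108 0.044     ]]
```

Emit:
{"name": "carry_out", "arguments": {"moves": [{"tx":-2.4,"ty":-4.8,"tz":1,"wx":0,"wy":0,"wz":0,"claw":1},{"tx":-2.4,"ty":-4.8,"tz":1,"wx":0,"wy":0,"wz":0,"claw":1},{"tx":-2.4,"ty":-4.8,"tz":0,"wx":0,"wy":0,"wz":0,"claw":1},{"tx":-2.2,"ty":-4.4,"tz":0,"wx":0,"wy":0,"wz":0,"claw":1},{"tx":0,"ty":0,"tz":0,"wx":0,"wy":0,"wz":0,"claw":1}]}}

```text
clock: 0.78
tcp_pos: [0.1613, 0.3236, 0.2513]
orientation: [-0.0, 0.23, 0.973, -0.0]
wrist_force: [0.8, 0.8, -0.1]
finger_gap: 0.0001
grip_force: 0.0
```

```bash
python3 - <<'E'
from h import *
s=env.get_state(); print(s['joint_pos'].round(3),np.hypot(*s['tcp_pos'][:2]),s['wrist_force'])
c=grab('side'); cv2.imwrite('pics/s1.png',c['image'][:300,:340])
E
```

```text
[ 0.885 -0.109 -0.381  1.299 -0.     1.35 ] 0.3615759980139196 [ 0.79349624  0.84109512 -0.1370252 ]
```

View pics/s1.png

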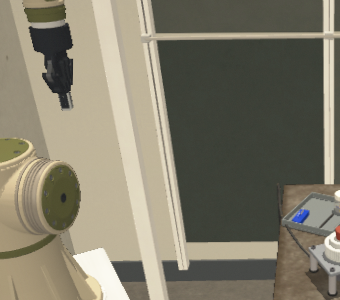

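The gripper hangs inside the post at about (62,70), with visible clearance. Next I'll swing round at r≈0.352.

Emit:
{"name": "carry_out", "arguments": {"moves": [{"tx":1.5,"ty":-1.9,"tz":0,"wx":0,"wy":0,"wz":-0.06,"claw":1},{"tx":5.0,"ty":-3.5,"tz":0,"wx":0,"wy":0,"wz":-0.17,"claw":1},{"tx":4.3,"ty":-4.3,"tz":0,"wx":0,"wy":0,"wz":-0.17,"claw":1},{"tx":3.5,"ty":-5.0,"tz":0,"wx":0,"wy":0,"wz":-0.17,"claw":1},{"tx":2.6,"ty":-5.6,"tz":0,"wx":0,"wy":0,"wz":-0.17,"claw":1},{"tx":2.5,"ty":-5.6,"tz":0,"wx":0,"wy":0,"wz":-0.17,"claw":-1},{"tx":2.5,"ty":-5.6,"tz":0,"wx":0,"wy":0,"wz":-0.17,"claw":-1},{"tx":2.5,"ty":-5.6,"tz":0,"wx":0,"wy":0,"wz":-0.17,"claw":-1}]}}

```text
clock: 1.82
tcp_pos: [0.4093, -0.0472, 0.2512]
orientation: [0.0, 0.758, 0.652, 0.0]
wrist_force: [1.7, 1.1, -0.1]
finger_gap: 0.0547
grip_force: 0.0
```

```bash
python3 - <<'E'
from h import *
s=env.get_state(); print(s['joint_pos'].round(3),s['tcp_pos'],R.from_quat(s['orientation'][[1,2,3,0]]).as_matrix().round(3).tolist(),s['wrist_force'])
E
```

```text
[-0.31  -0.01  -0.29   1.29   0.     1.409] [ 0.40933472 -0.04720653  0.25124746] [[0.149, 0.989, 0.001], [0.989, -0.149, -0.0], [0.0, 0.001, -1.0]] [ 1.66981304  1.11277596 -0.06576969]
```

Emit:
{"name": "carry_out", "arguments": {"moves": [{"tx":3.8,"ty":-5.0,"tz":0,"wx":0,"wy":0,"wz":0,"claw":-1},{"tx":3.8,"ty":-5.0,"tz":0,"wx":0,"wy":0,"wz":0,"claw":-1},{"tx":3.7,"ty":-5.0,"tz":0,"wx":0,"wy":0,"wz":0,"claw":-1},{"tx":0,"ty":0,"tz":0,"wx":0,"wy":0,"wz":0,"claw":-1}]}}

```text
clock: 2.33
tcp_pos: [0.523, -0.1983, 0.2483]
orientation: [-0.001, 0.757, 0.653, -0.0]
wrist_force: [-1.7, 1.3, 0.2]
finger_gap: 0.0855
grip_force: 0.0
```

```bash
python3 - <<'E'
from h import *
c=grab('wrist'); pickle.dump(c,open('w1.pkl','wb')); save(c,'w1'); print(c['state']['tcp_pos'],c['state']['joint_pos'].round(3))
E
```

```text
[ 0.5229763  -0.19834713  0.24834944] [-0.506  0.28   0.042  1.334 -0.     1.212]
```

Emit:
{"name": "carry_out", "arguments": {"moves": [{"tx":-0.3,"ty":-6.0,"tz":0,"wx":0,"wy":0,"wz":0,"claw":-1},{"tx":-0.3,"ty":-6.0,"tz":0,"wx":0,"wy":0,"wz":0,"claw":-1},{"tx":-0.3,"ty":-6.0,"tz":0,"wx":0,"wy":0,"wz":0,"claw":-1},{"tx":0,"ty":-3.0,"tz":0,"wx":0,"wy":0,"wz":0,"claw":-1},{"tx":0,"ty":0,"tz":0,"wx":0,"wy":0,"wz":0,"claw":-1}]}}

```text
clock: 3.0
tcp_pos: [0.5107, -0.4054, 0.2505]
orientation: [-0.0, 0.756, 0.654, 0.0]
wrist_force: [1.0, -0.5, -0.0]
finger_gap: 0.0856
grip_force: 0.0
```

```bash
python3 - <<'E'
from h import *
c=grab('wrist'); pickle.dump(c,open('w2.pkl','wb')); save(c,'w2'); print(c['state']['tcp_pos'],c['state']['joint_pos'].round(3))
E
```

```text
[ 0.51067989 -0.40543701  0.25053213] [-0.794  0.469  0.322  1.425  0.     0.922]
```

View pics/w2.png

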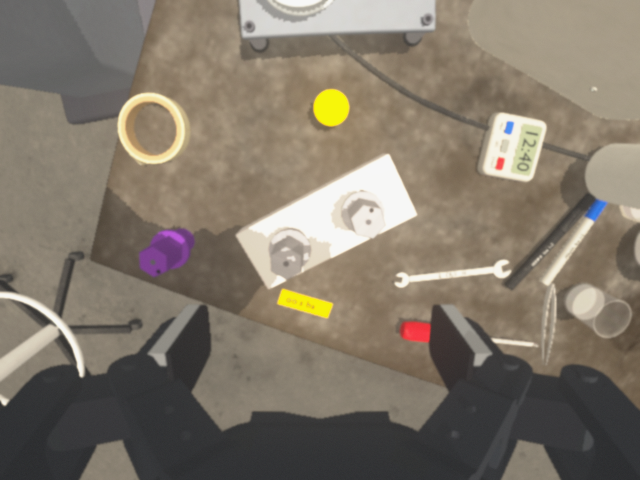

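```bash
python3 - <<'E'
from h import *
c=pickle.load(open('w2.pkl','rb'))
a=cv2.resize(c['image'][180:300,240:400],(800,600),interpolation=cv2.INTER_CUBIC);cv2.imwrite('pics/w2c.png',a)
E
```

```text
(no output)
```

View pics/w2c.png

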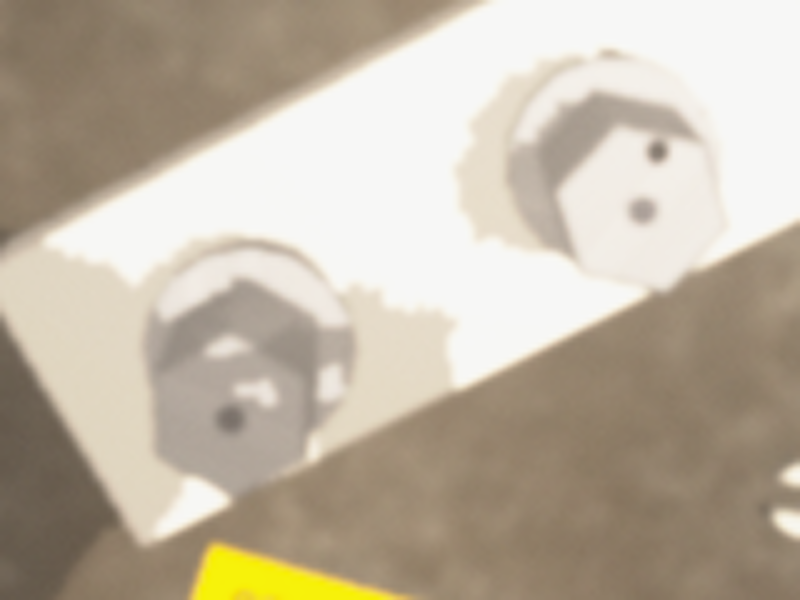

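The right-hand spindle has a centre hole at crop (642,210) and an off-centre black punch mark at (658,150). It is the keyed one, farther in x. The left one has only the centre hole.

```bash
python3 - <<'E'
from h import *
c=pickle.load(open('w2.pkl','rb'))
f=lambda x,y:((x+.5)/5-.5+240,(y+.5)/5-.5+180)
hx=[(630,120),(705,145),(725,225),(665,290),(585,265),(555,190)]
V=onplane(c,[f(*p) for p in hx],.099); ctr=V.mean(0)
C,M=onplane(c,[f(642,210),f(658,150)],.099)
print('hexctr',ctr,'hole',C,'mark',M,'ang',np.degrees(np.arctan2(*(M-C)[1::-1])),np.linalg.norm(M-C))
a=np.degrees(np.arctan2(V[:,1]-ctr[1],V[:,0]-ctr[0]));print('vertex ang',a.round(1),np.linalg.norm(V-ctr,axis=1).round(4))
P=cloud(c);print('z at centre',P[221:224,367:370,2])
# height by triangulation: blobs of top face in top & side (z>.095 depth)
def tri(cs,uvs):
    A=np.zeros((3,3));b=np.zeros(3)
    for c,uv in zip(cs,uvs):
        d=rays(c,uv)[0]@c['W'][:3,:3].T; d/=np.linalg.norm(d); p=np.eye(3)-np.outer(d,d); A+=p;b+=p@c['W'][:3,3]
    return np.linalg.solve(A,b)
cs=[c];uv=[f(642,209)];cr=[]
for n,z,X in(('top',0.097,(.549,-.402)),('side',.097,(.549,-.402))):
    k=pickle.load(open(n+'0.pkl','rb'));Q=cloud(k)
    m=(Q[...,2]>z)&(Q[...,2]<.105)&(np.hypot(Q[...,0]-X[0],Q[...,1]-X[1])<.025); v,u=np.where(m); cs.append(k);uv.append((u.mean(),v.mean())); print(n,len(u),uv[-1],onplane(k,[uv[-1]],.099))
print('tri',tri(cs[:2],uv[:2]),tri([cs[0],cs[2]],[uv[0],uv[2]]))
# stopper & hub from w1
c=pickle.load(open('w1.pkl','rb'));P=cloud(c);H,S,VV=cv2.split(cv2.cvtColor(c['image'],cv2.COLOR_BGR2HSV))
m=(((H<10)|(H>170))&(S>110)&(VV>50)).astype(np.uint8);k,l,st,ce=cv2.connectedComponentsWithStats(m)
for i in range(1,k):
    if st[i,4]>100:
        Q=P[l==i];t=(l==i)&(P[...,2]>.1055); v,u=np.where(t)
        print(st[i],ce[i],np.percentile(Q[:,2],[5,50,95]).round(4))
        if len(u):
            e=cv2.fitEllipse(cv2.convexHull(np.c_[u,v].astype(np.float32)));print('top ell',e,onplane(c,[e[0]],.108))
hb=(P[...,2]>.084)&(P[...,2]<.092);v,u=np.where(hb&(np.hypot(P[...,0]-.522,P[...,1]+.198)<.045))
e=cv2.fitEllipse(cv2.convexHull(np.c_[u,v].astype(np.int32)));print('hub',len(u),e,onplane(c,[e[0]],.088),np.median(P[v,u,2]))
E
```

```text
hexctr [ 0.55103209 -0.40582119  0.099     ] hole [ 0.55061061 -0.40636985  0.099     ] mark [ 0.55424443 -0.39696933  0.099     ] ang 68.86572480173882 0.010078415504794784
vertex ang [  92.8   38.5  -21.3  -82.7 -142.   161.3] [0.0143 0.0138 0.0136 0.0145 0.0135 0.0147]
z at centre [[0.09945674 0.10138007 0.10131156]
 [0.09990923 0.10028716 0.10099575]
 [0.10035735 0.09982829 0.10058428]]
top 135 (np.float64(416.1111111111111), np.float64(224.8)) [[ 0.55004173 -0.40351641  0.099     ]]
side 149 (np.float64(426.93959731543623), np.float64(283.9731543624161)) [[ 0.55022358 -0.40738961  0.099     ]]
tri [ 0.55092657 -0.40567191  0.09545797] [ 0.55084681 -0.40649318  0.09818493]
[303 212  38  38 919] [320.50380849 231.95103373] [0.1053 0.1064 0.1076]
top ell ((321.38916015625, 230.4449005126953), (37.236656188964844, 37.8262939453125), 18.579410552978516) [[ 0.52478857 -0.19850046  0.108     ]]
hub 1861 ((321.2940368652344, 225.0228729248047), (63.98725509643555, 64.49044036865234), 114.07424926757812) [[ 0.52475002 -0.19863761  0.088     ]] 0.08865103766604615
```

View pics/w1.png

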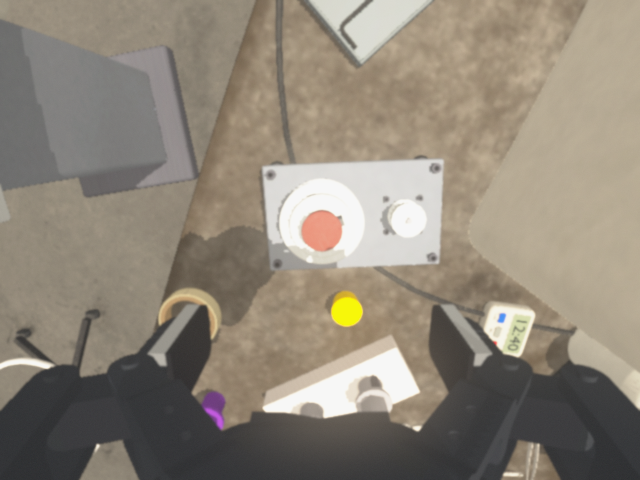

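The w1 picture shows the hub at (321,225) and the stopper top at (321,230), with a hint of a dark notch at about (340,218). I'll go and grip the stopper.

Emit:
{"name": "carry_out", "arguments": {"moves": [{"tx":0.4,"ty":5.2,"tz":0,"wx":0,"wy":0,"wz":0,"claw":-0.2},{"tx":0.4,"ty":5.2,"tz":0,"wx":0,"wy":0,"wz":0,"claw":-0.2},{"tx":0.3,"ty":5.2,"tz":-2,"wx":0,"wy":0,"wz":0,"claw":-0.2},{"tx":0.3,"ty":5.1,"tz":-3,"wx":0,"wy":0,"wz":0,"claw":-0.2},{"tx":0,"ty":0,"tz":-5,"wx":0,"wy":0,"wz":0,"claw":-0.2},{"tx":0,"ty":0,"tz":-3,"wx":0,"wy":0,"wz":0,"claw":-0.2},{"tx":0,"ty":0,"tz":-2,"wx":0,"wy":0,"wz":0,"claw":-0.2},{"tx":0,"ty":0,"tz":0,"wx":0,"wy":0,"wz":0,"claw":-0.2}]}}

```text
clock: 4.05
tcp_pos: [0.5234, -0.1945, 0.1003]
orientation: [-0.002, 0.755, 0.656, -0.0]
wrist_force: [-0.1, 0.3, 0.1]
finger_gap: 0.0517
grip_force: 0.0
```

Emit:
{"name": "carry_out", "arguments": {"moves": [{"tx":0.1,"ty":-0.4,"tz":-0.6,"wx":0,"wy":0,"wz":0,"claw":-0.2},{"tx":0,"ty":0,"tz":-0.4,"wx":0,"wy":0,"wz":0,"claw":-0.2},{"tx":0,"ty":0,"tz":0,"wx":0,"wy":0,"wz":0,"claw":1},{"tx":0,"ty":0,"tz":0,"wx":0,"wy":0,"wz":0,"claw":1},{"tx":0,"ty":0,"tz":0,"wx":0,"wy":0,"wz":0,"claw":1}], "newtons": 30}}

```text
clock: 4.68
tcp_pos: [0.5243, -0.2009, 0.0913]
orientation: [-0.001, 0.756, 0.655, -0.001]
wrist_force: [-6.6, 0.4, 3.2]
finger_gap: 0.0304
grip_force: 29.7
```

Emit:
{"name": "carry_out", "arguments": {"moves": [{"tx":0,"ty":0,"tz":2,"wx":0,"wy":0,"wz":0,"claw":1},{"tx":0,"ty":0,"tz":4,"wx":0,"wy":0,"wz":0,"claw":1},{"tx":1.6,"ty":4.4,"tz":3,"wx":0,"wy":0,"wz":-0.164,"claw":1},{"tx":2.0,"ty":5.4,"tz":0,"wx":0,"wy":0,"wz":-0.164,"claw":1},{"tx":2.0,"ty":5.4,"tz":0,"wx":0,"wy":0,"wz":-0.164,"claw":1},{"tx":2.0,"ty":5.4,"tz":0,"wx":0,"wy":0,"wz":-0.164,"claw":1},{"tx":2.0,"ty":5.4,"tz":0,"wx":0,"wy":0,"wz":-0.164,"claw":1},{"tx":0,"ty":0,"tz":0,"wx":0,"wy":0,"wz":0,"claw":1}]}}

```text
clock: 5.68
tcp_pos: [0.6232, 0.0627, 0.1813]
orientation: [-0.0, 0.953, 0.302, 0.001]
wrist_force: [-0.3, -1.1, 0.0]
finger_gap: 0.0302
grip_force: 29.9
```

```bash
python3 - <<'E'
from h import *
s=env.get_state(); print(s['joint_pos'].round(3),R.from_quat(s['orientation'][[1,2,3,0]]).as_matrix().round(3).tolist())
c=grab('top'); pickle.dump(c,open('top1.pkl','wb'))
c=grab('wrist'); pickle.dump(c,open('w3.pkl','wb')); save(c,'w3')
E
```

```text
[-2.800e-02  4.290e-01  9.200e-02  1.233e+00  1.000e-03  2.501e+00] [[0.818, 0.575, 0.002], [0.575, -0.818, 0.001], [0.002, 0.0, -1.0]]
```

View pics/w3.png

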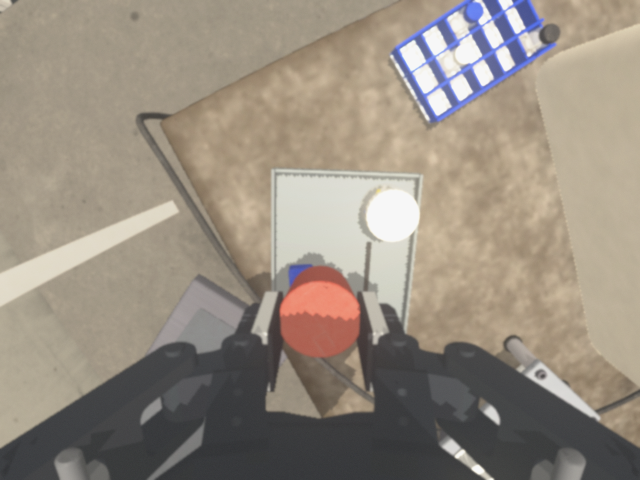

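The stopper is held at about (320,310). The tray's free area is around (320,225), between the left wall (275), the hex key (368), the far wall (row 173) and the cutter's end (row 266).

```bash
python3 - <<'E'
from h import *
c=pickle.load(open('w3.pkl','rb'))
print(onplane(c,[(274,172),(421,176)],.016).round(4).tolist(),onplane(c,[(300,266)],.018).round(4),onplane(c,[(320,225),(368,245),(276,235)],.004).round(4).tolist(),onplane(c,[(393,215)],.044).round(4))
E
```

```text
[[0.6378, 0.1156, 0.016], [0.7048, 0.015, 0.016]] [[0.5837 0.0528 0.018 ]] [[0.6209, 0.0577, 0.004], [0.6306, 0.0121, 0.004], [0.5911, 0.0844, 0.004]] [[0.6668 0.0216 0.044 ]]
```

Emit:
{"name": "carry_out", "arguments": {"moves": [{"tx":0.1,"ty":-0.4,"tz":-5,"wx":0,"wy":0,"wz":0,"claw":1},{"tx":0,"ty":0,"tz":-5,"wx":0,"wy":0,"wz":0,"claw":1},{"tx":0,"ty":0,"tz":-4,"wx":0,"wy":0,"wz":0,"claw":1},{"tx":0,"ty":0,"tz":-1.5,"wx":0,"wy":0,"wz":0,"claw":1},{"tx":0,"ty":0,"tz":0,"wx":0,"wy":0,"wz":0,"claw":1}]}}

```text
clock: 6.4
tcp_pos: [0.6224, 0.0536, 0.0261]
orientation: [-0.0, 0.954, 0.299, -0.001]
wrist_force: [-0.3, -0.2, -0.3]
finger_gap: 0.03
grip_force: 29.9
```

Emit:
{"name": "carry_out", "arguments": {"moves": [{"tx":0.1,"ty":0.2,"tz":-0.6,"wx":0,"wy":0,"wz":0,"claw":1},{"tx":0,"ty":0,"tz":-0.4,"wx":0,"wy":0,"wz":0,"claw":1},{"tx":0,"ty":0,"tz":0,"wx":0,"wy":0,"wz":0,"claw":1}]}}

```text
clock: 6.78
tcp_pos: [0.6251, 0.0568, 0.0175]
orientation: [0.001, 0.954, 0.299, 0.001]
wrist_force: [1.0, -0.0, 2.3]
finger_gap: 0.0301
grip_force: 30.1
```

Emit:
{"name": "carry_out", "arguments": {"moves": [{"tx":0,"ty":0,"tz":-0.1,"wx":0,"wy":0,"wz":0,"claw":0.1},{"tx":0,"ty":0,"tz":0,"wx":0,"wy":0,"wz":0,"claw":0.1},{"tx":0,"ty":0,"tz":0,"wx":0,"wy":0,"wz":0,"claw":0.1},{"tx":0,"ty":0,"tz":3,"wx":0,"wy":0,"wz":0,"claw":0.1},{"tx":0,"ty":0,"tz":6,"wx":0,"wy":0,"wz":0,"claw":0.1},{"tx":0,"ty":0,"tz":6,"wx":0,"wy":0,"wz":0,"claw":-0.2},{"tx":-1,"ty":-3,"tz":6,"wx":0,"wy":0,"wz":0.1,"claw":-0.2}]}}

```text
clock: 7.65
tcp_pos: [0.6149, 0.0302, 0.2227]
orientation: [0.0, 0.937, 0.349, 0.001]
wrist_force: [0.7, -0.6, 0.6]
finger_gap: 0.0512
grip_force: 0.0
```

```bash
python3 - <<'E'
from h import *
c=grab('wrist'); P=cloud(c); H,S,V=cv2.split(cv2.cvtColor(c['image'],cv2.COLOR_BGR2HSV))
m=((H<10)|(H>170))&(S>110)&(V>50)
print(c['state']['tcp_pos'],m.sum(),np.percentile(P[m],[5,50,95],0).round(4).tolist())
E
```

```text
[0.61489874 0.0302035  0.22271834] 888 [[0.6151, 0.0446, 0.0305], [0.6274, 0.057, 0.0317], [0.6396, 0.0691, 0.0329]]
```

The stopper stands upright in the tray with its top at z≈0.031. Now I'll look into the bore.

Emit:
{"name": "carry_out", "arguments": {"moves": [{"tx":-1.5,"ty":-3.8,"tz":0,"wx":0,"wy":0,"wz":0.166,"claw":-0.2},{"tx":-1.5,"ty":-3.8,"tz":0,"wx":0,"wy":0,"wz":0.166,"claw":-0.2},{"tx":-1.5,"ty":-3.8,"tz":0,"wx":0,"wy":0,"wz":0.166,"claw":-0.2},{"tx":-1.5,"ty":-3.8,"tz":0,"wx":0,"wy":0,"wz":0.166,"claw":-0.2},{"tx":-1.5,"ty":-3.8,"tz":0,"wx":0,"wy":0,"wz":0.166,"claw":-0.2},{"tx":-1.5,"ty":-3.8,"tz":0,"wx":0,"wy":0,"wz":0.166,"claw":-0.2},{"tx":0,"ty":0,"tz":0,"wx":0,"wy":0,"wz":0,"claw":-0.2},{"tx":0,"ty":0,"tz":0,"wx":0,"wy":0,"wz":0,"claw":-0.2}]}}

```text
clock: 8.7
tcp_pos: [0.5246, -0.1987, 0.2204]
orientation: [-0.0, 0.659, 0.752, 0.0]
wrist_force: [-0.2, -0.0, 0.5]
finger_gap: 0.0512
grip_force: 0.0
```

```bash
python3 - <<'E'
from h import *
c=grab('wrist'); pickle.dump(c,open('w4.pkl','wb')); u,v=proj(c,[.5245,-.1986,.088])[0].round().astype(int); print(u,v,c['state']['tcp_pos'])
u0,v0=u-40,v-30
cv2.imwrite('pics/w4c.png',cv2.resize(c['image'][v0:v0+60,u0:u0+80],(800,600),interpolation=cv2.INTER_CUBIC));print(u0,v0)
E
```

```text
319 233 [ 0.52459812 -0.19868132  0.22042209]
279 203
```

View pics/w4c.png

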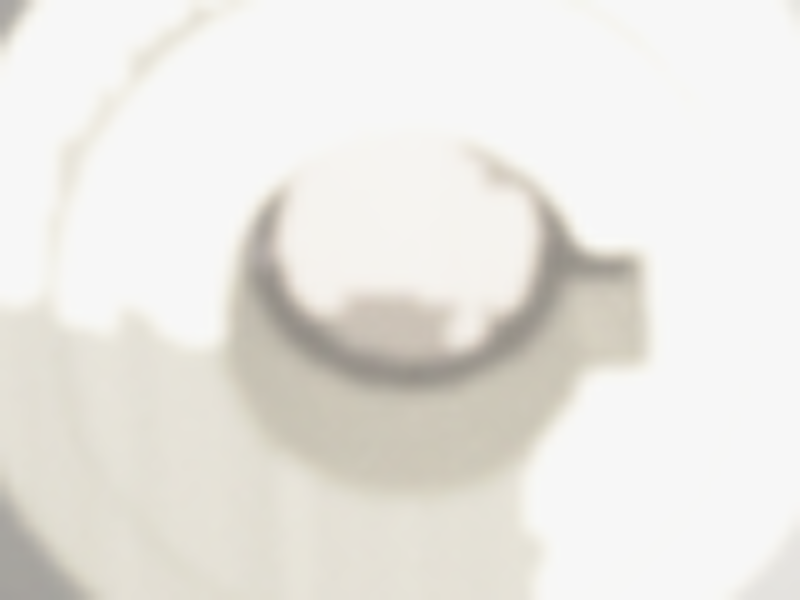

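The bore is open. Its mouth is centred at about crop (404,311), and the keyway ends at (645,311), spanning rows 257 to 365. I've now viewed 9 pictures, one short of the limit.

```bash
python3 - <<'E'
from h import *
c=pickle.load(open('w4.pkl','rb'))
f=lambda x,y:((x+.5)/10-.5+279,(y+.5)/10-.5+203)
W=onplane(c,[f(404,311),f(230,311),f(578,311),f(404,130),f(404,492),f(645,311),f(640,257),f(640,365)],.088)
print(W.round(4).tolist()); C=W[1:5].mean(0); k=W[5]-C; print('C',C,'keyway',np.degrees(np.arctan2(k[1],k[0])),np.hypot(*k[:2]),'diam',np.linalg.norm(W[1]-W[2]),np.linalg.norm(W[3]-W[4]))
P=cloud(c);m=(np.abs(P[...,2]-.088)<.004)&(np.hypot(P[...,0]-.524,P[...,1]+.198)<.04)
v,u=np.where(m);print('depth z',np.median(P[m][:,2])); e=cv2.fitEllipse(cv2.convexHull(np.c_[u,v].astype(np.int32)));print('hub',onplane(c,[e[0]],.088),e)
# second view: top, after stopper removed
s=env.get_state();print('q',s['joint_pos'].round(3))
# hub height by triangulating the hub outline centre from w1 and w4
c1=pickle.load(open('w1.pkl','rb'));A=np.zeros((3,3));b=np.zeros(3)
t=pickle.load(open('top0.pkl','rb'));Q=cloud(t);mm=(Q[...,2]>.084)&(Q[...,2]<.092)&(np.hypot(Q[...,0]-.522,Q[...,1]+.198)<.04);v,u=np.where(mm);et=cv2.fitEllipse(cv2.convexHull(np.c_[u,v].astype(np.int32)))
print('top hub',onplane(t,[et[0]],.088))
for k,uv in((c,f(404,311)),(t,et[0])):
    d=rays(k,uv)[0]@k['W'][:3,:3].T;d/=np.linalg.norm(d);p=np.eye(3)-np.outer(d,d);A+=p;b+=p@k['W'][:3,3]
print('tri hub',np.linalg.solve(A,b))
E
```

```text
[[0.5245, -0.1993, 0.088], [0.5114, -0.201, 0.088], [0.5376, -0.1975, 0.088], [0.5227, -0.1854, 0.088], [0.5264, -0.2135, 0.088], [0.5427, -0.1969, 0.088], [0.5417, -0.1928, 0.088], [0.543, -0.2011, 0.088]]
C [ 0.52451485 -0.19937246  0.088     ] keyway 7.819286329791634 0.018358973784481133 diam 0.026506402997085805 0.028402665328226127
depth z 0.08866412062178092
hub [[ 0.52452317 -0.19861852  0.088     ]] ((319.0896301269531, 232.81661987304688), (69.445068359375, 70.56185150146484), 93.14722442626953)
q [-0.504  0.289 -0.013  1.268  0.     0.934]
top hub [[ 0.5238703  -0.19686092  0.088     ]]
tri hub [ 0.52357602 -0.19739612  0.09362167]
```

Emit:
{"name": "carry_out", "arguments": {"moves": [{"tx":0.7,"ty":-5.2,"tz":0,"wx":0,"wy":0,"wz":0,"claw":-0.2},{"tx":0.7,"ty":-5.2,"tz":0,"wx":0,"wy":0,"wz":0,"claw":-0.2},{"tx":0.6,"ty":-5.2,"tz":0,"wx":0,"wy":0,"wz":0,"claw":-0.2},{"tx":0.6,"ty":-5.1,"tz":-2,"wx":0,"wy":0,"wz":0,"claw":-0.2},{"tx":0,"ty":0,"tz":-4,"wx":0,"wy":0,"wz":0,"claw":-0.2},{"tx":0,"ty":0,"tz":-4,"wx":0,"wy":0,"wz":0,"claw":-0.2},{"tx":0,"ty":0,"tz":0,"wx":0,"wy":0,"wz":0,"claw":-0.2},{"tx":0,"ty":0,"tz":0,"wx":0,"wy":0,"wz":0,"claw":-0.2}]}}

```text
clock: 9.75
tcp_pos: [0.5518, -0.4054, 0.1221]
orientation: [0.001, 0.658, 0.753, 0.0]
wrist_force: [-0.0, 0.4, 0.9]
finger_gap: 0.0515
grip_force: 0.0
```

Emit:
{"name": "carry_out", "arguments": {"moves": [{"tx":-0.1,"ty":0,"tz":-2.5,"wx":0,"wy":0,"wz":0,"claw":-0.2},{"tx":0,"ty":0,"tz":-2.1,"wx":0,"wy":0,"wz":0,"claw":-0.2},{"tx":0,"ty":0,"tz":-1.0,"wx":0,"wy":0,"wz":0,"claw":-0.2},{"tx":0,"ty":0,"tz":0,"wx":0,"wy":0,"wz":0,"claw":-0.2},{"tx":0,"ty":0,"tz":0,"wx":0,"wy":0,"wz":0,"claw":1},{"tx":0,"ty":0,"tz":0,"wx":0,"wy":0,"wz":0,"claw":1},{"tx":0,"ty":0,"tz":0,"wx":0,"wy":0,"wz":0,"claw":1},{"tx":0,"ty":0,"tz":0,"wx":0,"wy":0,"wz":0,"claw":1}], "newtons": 80}}

```text
clock: 10.75
tcp_pos: [0.5505, -0.4067, 0.0665]
orientation: [0.002, 0.659, 0.753, -0.0]
wrist_force: [-0.3, -0.3, 6.7]
finger_gap: 0.0247
grip_force: 79.6
```

```bash
python3 - <<'E'
from h import *
s=env.get_state(); print(s['tcp_pos'],s['ft_torque'],s['wrist_force'],s['finger_gap'])
E
```

```text
[ 0.55049364 -0.40666568  0.06646288] [0.05020056 0.12099601 0.01797208] [-0.3226011  -0.26665374  6.69101824] 0.024697592414644247
```

Emit:
{"name": "carry_out", "arguments": {"moves": [{"tx":0,"ty":0,"tz":2,"wx":0,"wy":0,"wz":0,"claw":1},{"tx":0,"ty":0,"tz":4,"wx":0,"wy":0,"wz":0,"claw":1},{"tx":-0.2,"ty":2.2,"tz":4,"wx":0,"wy":0,"wz":-0.13,"claw":1},{"tx":-0.5,"ty":4.6,"tz":0,"wx":0,"wy":0,"wz":-0.13,"claw":1},{"tx":-0.6,"ty":4.7,"tz":0,"wx":0,"wy":0,"wz":-0.13,"claw":1},{"tx":-0.6,"ty":4.7,"tz":0,"wx":0,"wy":0,"wz":-0.13,"claw":1},{"tx":-0.7,"ty":4.5,"tz":0,"wx":0,"wy":0,"wz":-0.13,"claw":1},{"tx":0,"ty":0,"tz":0,"wx":0,"wy":0,"wz":-0.13,"claw":1}]}}

```text
clock: 11.75
tcp_pos: [0.5222, -0.1951, 0.1643]
orientation: [-0.001, 0.895, 0.445, -0.001]
wrist_force: [-0.7, -1.2, -2.4]
finger_gap: 0.0248
grip_force: 79.8
```

Emit:
{"name": "carry_out", "arguments": {"moves": [{"tx":0,"ty":0,"tz":0,"wx":0,"wy":0,"wz":0,"claw":1},{"tx":0,"ty":0,"tz":0,"wx":0,"wy":0,"wz":0,"claw":1}]}}

```text
clock: 12.0
tcp_pos: [0.5237, -0.1992, 0.1644]
orientation: [-0.0, 0.895, 0.446, -0.0]
wrist_force: [-0.0, 0.1, -2.6]
finger_gap: 0.0248
grip_force: 79.8
```

```bash
python3 - <<'E'
from h import *
s=env.get_state(); print(s['tcp_pos'],s['wrist_force'],s['finger_gap'],R.from_quat(s['orientation'][[1,2,3,0]]).as_matrix().round(4).tolist())
for n in('wrist','side'):
    c=grab(n); pickle.dump(c,open(n+'5.pkl','wb'));save(c,n+'5')
    T=np.array([.5245,-.199,0]);P=cloud(c)
    tcp=s['tcp_pos']
    # hexagon top / spindle collar blob within 30mm of TCP, above hub
    for z0,z1 in((tcp[2]-.013,tcp[2]-.002),(tcp[2]-.045,tcp[2]-.015)):
        m=(P[...,2]>z0)&(P[...,2]<z1)&(np.hypot(P[...,0]-tcp[0],P[...,1]-tcp[1])<.03)
        v,u=np.where(m);print(n,len(u),(u.min(),u.max(),v.min(),v.max()) if len(u) else '',np.median(P[m],0) if len(u) else '')
    print('proj tip,collar',proj(c,[[tcp[0],tcp[1],tcp[2]-.0475],[tcp[0],tcp[1],tcp[2]-.0115],[.5245,-.199,.088]]).round(1).tolist())
E
```

```text
[ 0.52367608 -0.19924091  0.16442193] [-0.02763014  0.09816564 -2.61576086] 0.024754183435921086 [[0.6015, 0.7988, -0.0001], [0.7988, -0.6015, 0.0], [-0.0001, -0.0001, -1.0]]
wrist 1703 (np.int64(276), np.int64(363), np.int64(256), np.int64(290)) [ 0.53507085 -0.18609042  0.15963304]
wrist 330 (np.int64(298), np.int64(345), np.int64(248), np.int64(263)) [ 0.53519182 -0.18893093  0.13226786]
proj tip,collar [[317.8, 271.2], [317.4, 298.3], [318.9, 254.3]]
side 128 (np.int64(334), np.int64(355), np.int64(202), np.int64(210)) [ 0.51504565 -0.2114206   0.15913309]
side 206 (np.int64(337), np.int64(351), np.int64(210), np.int64(225)) [ 0.51786427 -0.20900493  0.13530877]
proj tip,collar [[343.2, 223.7], [343.5, 206.3], [343.4, 237.0]]
```

Emit:
{"name": "carry_out", "arguments": {"moves": [{"tx":0,"ty":0,"tz":-1.5,"wx":0,"wy":0,"wz":0,"claw":1},{"tx":0,"ty":0,"tz":-1.0,"wx":0,"wy":0,"wz":0,"claw":1},{"tx":0,"ty":0,"tz":-0.4,"wx":0,"wy":0,"wz":0,"claw":1},{"tx":0,"ty":0,"tz":-0.2,"wx":0,"wy":0,"wz":0,"claw":1},{"tx":0,"ty":0,"tz":0,"wx":0,"wy":0,"wz":0,"claw":1}]}}

```text
clock: 12.72
tcp_pos: [0.5237, -0.1989, 0.1336]
orientation: [0.0, 0.895, 0.446, 0.0]
wrist_force: [0.4, -0.5, -2.9]
finger_gap: 0.025
grip_force: 79.8
```

Emit:
{"name": "carry_out", "arguments": {"moves": [{"tx":0,"ty":0,"tz":-0.2,"wx":0,"wy":0,"wz":0,"claw":1},{"tx":0,"ty":0,"tz":-0.2,"wx":0,"wy":0,"wz":0,"claw":1},{"tx":0,"ty":0,"tz":-0.2,"wx":0,"wy":0,"wz":0,"claw":1},{"tx":0,"ty":0,"tz":0,"wx":0,"wy":0,"wz":0,"claw":1}]}}

```text
clock: 13.22
tcp_pos: [0.5236, -0.1989, 0.1274]
orientation: [-0.0, 0.895, 0.446, -0.0]
wrist_force: [-1.1, -0.6, -2.6]
finger_gap: 0.0247
grip_force: 79.8
```

Emit:
{"name": "carry_out", "arguments": {"moves": [{"tx":0,"ty":0,"tz":-0.1,"wx":0,"wy":0,"wz":-0.09,"claw":1},{"tx":0,"ty":0,"tz":-0.1,"wx":0,"wy":0,"wz":-0.09,"claw":1},{"tx":0,"ty":0,"tz":0,"wx":0,"wy":0,"wz":-0.09,"claw":1},{"tx":0,"ty":0,"tz":0,"wx":0,"wy":0,"wz":0,"claw":1},{"tx":0,"ty":0,"tz":-0.2,"wx":0,"wy":0,"wz":0,"claw":1},{"tx":0,"ty":0,"tz":-0.1,"wx":0,"wy":0,"wz":0,"claw":1},{"tx":0,"ty":0,"tz":-0.1,"wx":0,"wy":0,"wz":0,"claw":1},{"tx":0,"ty":0,"tz":0,"wx":0,"wy":0,"wz":0,"claw":1}]}}

```text
clock: 14.22
tcp_pos: [0.5236, -0.1988, 0.1215]
orientation: [-0.0, 0.947, 0.321, -0.0]
wrist_force: [0.1, 0.5, -3.0]
finger_gap: 0.0249
grip_force: 79.8
```

```bash
python3 - <<'E'
from h import *
s=env.get_state(); print(s['tcp_pos'],s['ft_torque'],s['wrist_force'])
E
```

```text
[ 0.52360633 -0.19883224  0.121507  ] [-0.0291887  -0.01420922  0.01967778] [ 0.07982345  0.50601595 -2.95040628]
```

Emit:
{"name": "carry_out", "arguments": {"moves": [{"tx":0,"ty":0,"tz":-0.2,"wx":0,"wy":0,"wz":0,"claw":1},{"tx":0,"ty":0,"tz":-0.2,"wx":0,"wy":0,"wz":0,"claw":1},{"tx":0,"ty":0,"tz":-0.2,"wx":0,"wy":0,"wz":0,"claw":1},{"tx":0,"ty":0,"tz":0,"wx":0,"wy":0,"wz":0,"claw":1}]}}

```text
clock: 14.72
tcp_pos: [0.5235, -0.1988, 0.1154]
orientation: [-0.0, 0.947, 0.321, -0.0]
wrist_force: [0.2, -0.0, -2.0]
finger_gap: 0.0247
grip_force: 79.8
```

Key is about 8 mm into the keyway without force. I'll continue to the spring.

Emit:
{"name": "carry_out", "arguments": {"moves": [{"tx":0,"ty":0,"tz":-0.3,"wx":0,"wy":0,"wz":0,"claw":1},{"tx":0,"ty":0,"tz":-0.3,"wx":0,"wy":0,"wz":0,"claw":1},{"tx":0,"ty":0,"tz":-0.3,"wx":0,"wy":0,"wz":0,"claw":1},{"tx":0,"ty":0,"tz":-0.2,"wx":0,"wy":0,"wz":0,"claw":1},{"tx":0,"ty":0,"tz":-0.2,"wx":0,"wy":0,"wz":0,"claw":1},{"tx":0,"ty":0,"tz":0,"wx":0,"wy":0,"wz":0,"claw":1}], "newtons": 100}}

```text
clock: 15.48
tcp_pos: [0.5237, -0.1989, 0.1033]
orientation: [0.0, 0.947, 0.321, 0.0]
wrist_force: [-2.7, 0.8, 6.4]
finger_gap: 0.0244
grip_force: 99.4
```

Emit:
{"name": "carry_out", "arguments": {"moves": [{"tx":0,"ty":0,"tz":-0.2,"wx":0,"wy":0,"wz":0,"claw":1},{"tx":0,"ty":0,"tz":-0.2,"wx":0,"wy":0,"wz":0,"claw":1},{"tx":0,"ty":0,"tz":-0.1,"wx":0,"wy":0,"wz":0,"claw":1},{"tx":0,"ty":0,"tz":0,"wx":0,"wy":0,"wz":0,"claw":1},{"tx":0,"ty":0,"tz":0,"wx":0,"wy":0,"wz":0,"claw":1}]}}

```text
clock: 16.1
tcp_pos: [0.5238, -0.1989, 0.0995]
orientation: [0.001, 0.947, 0.321, 0.0]
wrist_force: [-4.5, 2.7, 11.9]
finger_gap: 0.0249
grip_force: 100.2
```

Emit:
{"name": "carry_out", "arguments": {"moves": [{"tx":0,"ty":0,"tz":-0.1,"wx":0,"wy":0,"wz":0,"claw":1},{"tx":0,"ty":0,"tz":-0.1,"wx":0,"wy":0,"wz":0,"claw":1},{"tx":0,"ty":0,"tz":0,"wx":0,"wy":0,"wz":0,"claw":1},{"tx":0,"ty":0,"tz":0,"wx":0,"wy":0,"wz":0,"claw":1}]}}

```text
clock: 16.6
tcp_pos: [0.5238, -0.1988, 0.0993]
orientation: [0.001, 0.947, 0.321, 0.001]
wrist_force: [-9.1, 4.8, 24.9]
finger_gap: 0.0249
grip_force: 102.0
```

```bash
python3 - <<'E'
from h import *
s=env.get_state(); print(s['tcp_pos'],s['ft_torque'],s['wrist_force'])
c=grab('side'); pickle.dump(c,open('side6.pkl','wb'));u,v=proj(c,[.524,-.199,.1])[0].astype(int)
cv2.imwrite('pics/s6.png',cv2.resize(c['image'][v-45:v+45,u-60:u+60],(800,600),interpolation=cv2.INTER_CUBIC))
E
```

```text
[ 0.52384419 -0.19882947  0.09934188] [ 1.13459025  1.9552577  -0.01125442] [-9.11831676  4.78480407 24.93368207]
```

View pics/s6.png

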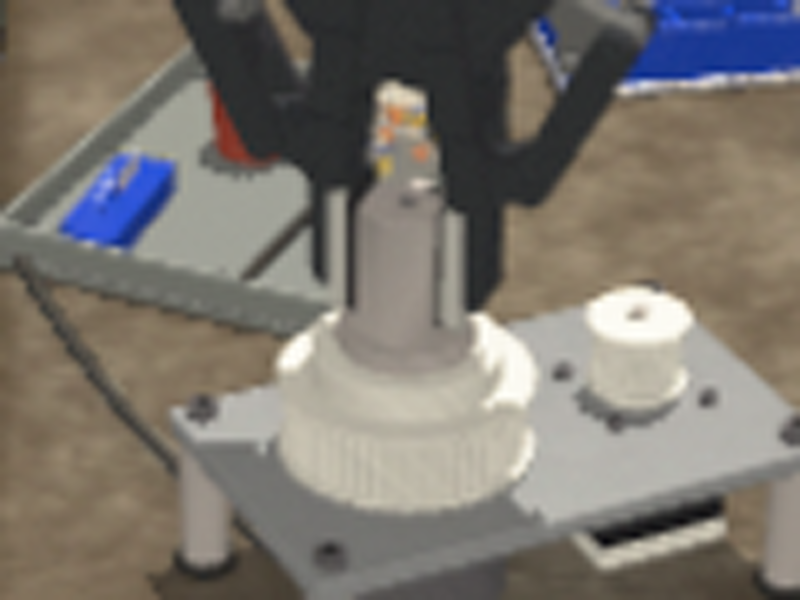

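The picture shows the collar flush on the hub at about (405,350). The last 2 mm of commanded travel moved the tool only 0.2 mm and raised the force to 25 N, so the spindle is at its hard stop.

```bash
python3 -c "
from workcell import env
print(env.hand_in())"
```

```text
the job is handed in; nothing more can be done
None
```

The job is handed in: the stopper is in the tray, and the keyed spindle is fully home with its collar on the hub, still gripped and pressed down with about 25 N.

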